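Open the ratchet clamp of a one-handed preparation board

ROBOT

A 7-joint arm with a two-finger parallel gripper is mounted at the origin on the work surface. World frame = base frame: x ahead of the robot, y to its left, z up, the work surface at z = 0. Lengths are in mm, angles in rad, forces in N, time in s.
With the tool pointing down it reaches from about 400 to 900 mm from the base axis. Payload 5.6 kg.
Tool frame: the origin (TCP) lies midway between the tips of the shut fingers; the grasp point (between the pads) lies 19 mm behind it; z points along the fingers, y is the line along which they close (so a half turn about z gives the same grasp; the last joint's range is limited). The gripper opens to 92 mm and grips with 3 to 60 N. Pads are 20 mm wide; open, the fingers measure 128 mm over their backs; the gripper's body (75 mm by 189 mm) begins 69 mm behind the grasp point.
Start: joints at [1.087, 0.468, -0.012, 1.603, 0.006, 1.071, -0.056], TCP at [277.292, -587.893, 214.592] pointing down, gripper open.
Joint ranges: [-2.53, 2.53], [-0.31, 2.02], [-1.57, 1.55], [0.28, 2.44], [-1.29, 4.43], [0.15, 1.84], [-2.92, 2.92]. Speed limits (rad/s): [2.57, 2.57, 3.14, 3.14, 3.14, 3.14, 3.14].

INTERFACE

Orientations are given as a rotation vector (axis times angle).
In Python, from cell import robot, grip, kin, viewer gives the robot as it stands. Calls block until the motion is done:
- robot.movep(position, orientation): joint-space move of the TCP to a pose.
- robot.servo_line(position, feed=150, rotation=None): straight line of the TCP; rotation=None keeps the orientation; feed is the mean speed in mm/s.
- robot.goto_joints(angles): joint-space move.
- grip(opening, newtons=None): opening from 0.0 (shut) to 1.0 (fully open); newtons is the grip in N (None keeps the last); returns when the fingers have stopped.
- robot.hold(seconds).
- kin.ik(position, orientation): joint angles nearest the present ones, or None.
- robot.observe(): the state.
- viewer.read_camera(name): name is "side" or "top"; returns the picture (420x560x3 uint8, red, green, blue); there is no depth.
- viewer.camera_info(name): a dict with "camera_matrix" (3x3 intrinsics, pixels), "R" (3x3) and "t" (3): a world point X has camera coordinates R X + t. Camera axes: x right, y down, z forward; pixel columns grow to the right and rows downward; lengths in mm; the calibration is good to about 2 mm. A picture is of the moment at which its call begins. camera_info takes no time and is no camera call.
A pose or a line that the arm cannot do raises robot.IKError and nothing moves.
- robot.job_done(): hands the job in; it is judged then, once.
Trained networks look in the newest picture that a camera, given by its name, has taken for a name from the list of things; names that differ only in an ending like _2 or _b are one class to them, and where a whole thing is asked for, a point or a joint stands for the part that bears it (a point fixed in the world has none). Each returns a list of dicts, best first, with "confidence" (0 to 1); they miss things now and then, are a little off and sometimes report something else, mostly with a low value. They report only what shows in the picture. A call takes as long as a camera call.
- viewer.silhouettes(name, camera): "mask" (420x560 bool, what is visible of it).
- viewer.pinpoint(name, camera): "at" ([x, y, z] in mm, in the coordinates of the camera as it stood for that picture, good to about 4 mm: a listed point, or the origin of a listed thing).
The state is a dict: "t": time; "joints": joint angles; "joint_velocities": joint speeds; "joint_torque": joint torques, N m; "tcp_pos": TCP position; "tcp_rot": TCP orientation; "contact_force": force on the tool from outside, world axes, zero at the start; "wrist_torque": the same for the moment, N m; "grip_width": opening from 0.0 (shut) to 1.0 (fully open); "grip_force": force on a finger pad.
Only numpy, scipy, OpenCV 4.12 (cv2) and the standard library are available. Lean on these libraries where they do the work, as an engineer would, in place of code of your own. Each camera call takes 0.05 s, during which the arm holds its last target. There are 200 camera calls.

TASK

Open the clamp on the white preparation board all the way, ready for the mixing bowl: with the fingertips press down the ratchet release on the sliding jaw and, keeping it pressed, push the jaw back along its toothed bar, away from the fixed jaw, until it is fully home against the end stop. Then let the release spring up and take the hand away. Do not force the jaw or strike the clamp, pick nothing up, and leave the bowl and everything else on and around the board where it stands.

Things in the scene. Friction and masses are not known exactly. Their poses are not given: they have to be found in the camera images.
- board: white plastic preparation board, 340 x 240 mm, top 22 mm above the table; fixed. Origin: centre of its underside, on the table. x axis: along the toothed bar, from the fixed jaw (face at x = -140 mm) to the end stop; the jaw is pushed back along +x. z is up. The steel bar is 12 mm wide, centred at y = -95 mm, tooth tips at z = 51 mm. Both jaws reach from the bar over the board to y = 45 mm
- jaw (a joint): slide of the grey sliding jaw along the bar, in m: 0 closed, growing as it goes back along the board's +x, 0.130 fully home against the end stop (a grey block on the bar, top 56 mm above the table). Drag about 2 N. The ratchet (7 mm pitch) lets it slide towards closed but not back unless the release is pressed
- release (a joint): angle of the dark steel release lever on the sliding jaw, in rad: 0 up, 0.28 fully pressed. Left alone it rests between 0 and 0.14, as the pawl lies in a tooth gap or on a tooth; the pawl clears the teeth above about 0.15. A spring raises it: about 3 N on the paddle to start it, 5 to 7 N to press it right down
- paddle (a point): pressing point on the top face of the release paddle, a ribbed plate 48 mm along the bar and 36 mm across, 70 mm above the table with the lever at 0. The point is 40 mm behind the lever's pivot and sinks 11 mm when fully pressed; 6 to 7 mm frees the pawl. Above and to both sides is open; the jaw's plate (top 70 mm above the table) stands 66 mm in front of it
- jaw_rest (a point): middle of the upright face of the push rest, the part of the sliding jaw just behind the paddle that a fingertip on the paddle bears against to push the jaw back. 36 mm wide, 8 mm thick, from 70 to 92 mm above the table; its face looks to the board's -x, 16 mm behind paddle. This point is 82 mm above the table and moves with the jaw
- mixing_bowl: glass mixing bowl, 170 mm across and 95 mm high, standing on the table; origin at the centre of its underside
- spice_jar: small glass jar with black cap, 42 mm across and 85 mm high, standing on the near strip of the board; origin at the centre of its underside
- palette_knife: palette knife with a wooden handle, 230 mm long, 28 mm wide, 14 mm thick at the handle, lying along the near strip of the board; origin under its middle
- egg_box: open cardboard egg box with six eggs, 155 x 120 mm and about 97 mm high at its raised lid, on the table beside the bar; origin at the centre of its underside
- plastic_tub: clear plastic tub without lid, 100 x 75 mm and 55 mm high, on the table beyond the far side of the board; origin at the centre of its underside
- milk_bottle: white plastic milk bottle, 80 mm across and 205 mm high; origin at the centre of its underside
- canister: round cardboard canister, 76 mm across and 150 mm high; origin at the centre of its underside
- rolling_pin: wooden rolling pin, 360 mm long and 46 mm thick, lying on the table; origin under its middle

How it is judged (in metres and radians):
On the way, in this order (a step that is already met when the one before it is completed fails the run):
1. the release is pressed down before the jaw is home (value of joint release above 0.17 rad and contact force between the fingers and board above 1 N and value of joint jaw below 0.11 m), for 0.1 s.
2. the jaw is pushed home with the release still held down (value of joint jaw above 0.126 m and value of joint release above 0.14 rad), for 0.05 s.
At the end, for the whole second after the job is handed in: the sliding jaw stands within 4 mm of its end stop (jaw above 0.126), at rest, and the release has sprung up (below 0.13 rad) so that the ratchet holds (value of joint jaw above 0.126 m and value of joint release below 0.13 rad and velocity of joint jaw between -0.01 and 0.01 m/s); the robot touches nothing.
It fails at once if the clamp is forced or struck (more than 60 N on it) (contact force between any of the fingers, the arm and board above 60 N).
It fails at once if a bystander is lifted, carried or knocked (moved more than 20 mm) (distance of any of mixing_bowl, spice_jar, palette_knife, egg_box, plastic_tub, milk_bottle, canister, rolling_pin from where it was at the start of the episode above 0.02 m).
It also fails if it takes over 35 s, if anything falls off the work surface, if the arm or the gripper's body presses on something with over 40 N, if the wrist force passes 120 N, or if a joint passes its speed limit or range.

## Working session

There is one attempt and no reset: what is moved stays moved. The work goes in short steps, each a Python script; the robot and the scene stay as the last script left them, time stands still between calls to the robot, and variables do not carry over. Pictures are saved under pics/ and viewed, at most 10 in all, crops included, and the job is handed in when it is done.

```bash
mkdir -p pics
cat > h.py <<'E'
import numpy as np, cv2
from cell import robot, grip, kin, viewer
def world(p,c):
    i=viewer.camera_info(c); return np.array(i["R"]).T@(np.array(p)-np.array(i["t"]).ravel())
def proj(X,c):
    i=viewer.camera_info(c); q=np.array(i["camera_matrix"])@(np.array(i["R"])@np.array(X)+np.array(i["t"]).ravel()); return q[:2]/q[2]
E
python3 - <<'E'
from h import *
for c in("side","top"):
    cv2.imwrite(f"pics/{c}0.png",viewer.read_camera(c)[:,:,::-1])
    for n in("board","paddle","jaw_rest","mixing_bowl","spice_jar","egg_box","milk_bottle","canister","plastic_tub","palette_knife"):
        for d in viewer.pinpoint(n,c)[:2]:
            w=world(d["at"],c);print(c,n,round(d["confidence"],2),w.round(0),proj(w,c).round())
s=robot.observe();print(s["t"],s["tcp_rot"],s["grip_width"])
E
```

```text
side board 0.8 [508. 109.  -1.] [274. 276.]
side board 0.2 [611.  18.  21.] [258. 242.]
side paddle 0.82 [497. 204.  64.] [260. 278.]
side paddle 0.68 [408. 505.  -1.] [223. 395.]
side jaw_rest 0.98 [480. 205.  87.] [265. 273.]
side mixing_bowl 0.83 [407. 504.   1.] [224. 394.]
side mixing_bowl 0.56 [510. 108.  -1.] [273. 276.]
side spice_jar 0.64 [611.  22.  22.] [257. 242.]
side egg_box 0.75 [588. 326.  -6.] [203. 315.]
side milk_bottle 0.87 [ 603. -462.   -2.] [328. 181.]
side canister 0.9 [590. 473.  -1.] [164. 352.]
side canister 0.53 [608.  23.  22.] [258. 242.]
side plastic_tub 0.66 [760. 108.  -4.] [197. 249.]
side palette_knife 0.73 [ 605. -464.   -0.] [328. 180.]
side palette_knife 0.67 [460.  34.  24.] [302. 260.]
top board 0.82 [510. 110.  -3.] [242. 238.]
top paddle 0.55 [497. 199.  70.] [215. 241.]
top paddle 0.28 [ 604. -462.    2.] [399. 208.]
top jaw_rest 0.58 [478. 202.  82.] [214. 247.]
top mixing_bowl 0.9 [408. 506.   2.] [133. 269.]
top spice_jar 0.48 [616.  21.  17.] [266. 208.]
top egg_box 0.72 [598. 325.   0.] [183. 215.]
top milk_bottle 0.56 [ 606. -463.    1.] [399. 207.]
top canister 0.62 [589. 474.   1.] [142. 219.]
top plastic_tub 0.67 [761. 104.  -2.] [243. 170.]
top palette_knife 0.8 [461.  28.  17.] [265. 251.]
1.1 [ 3.06560696e+00  6.86665505e-01 -5.13475806e-05] 1.000253466836999
```

Run:
```python
import cv2
a=cv2.imread("pics/side0.png")[190:400,130:400];b=cv2.imread("pics/top0.png")[130:300,100:350]
cv2.imwrite("pics/s1.png",cv2.resize(a,None,fx=2.8,fy=2.8,interpolation=3));cv2.imwrite("pics/t1.png",cv2.resize(b,None,fx=3,fy=3,interpolation=3))
```

```text
(no output)
```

View pics/s1.png

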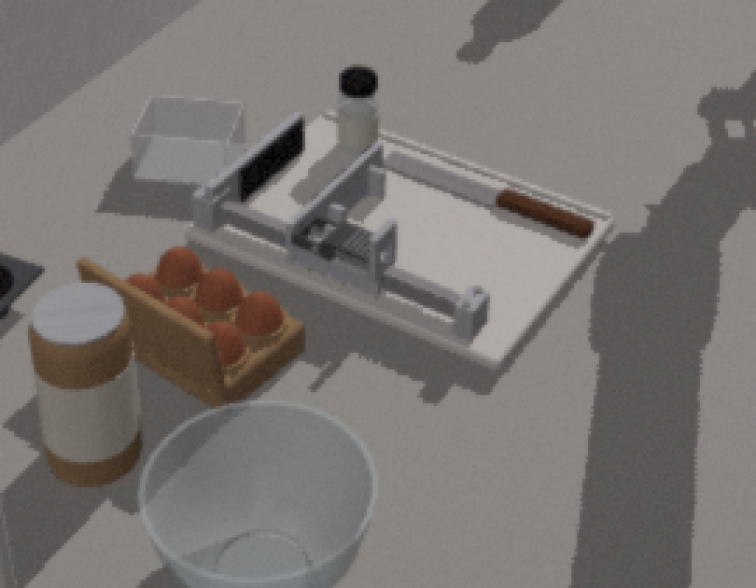

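View pics/t1.png

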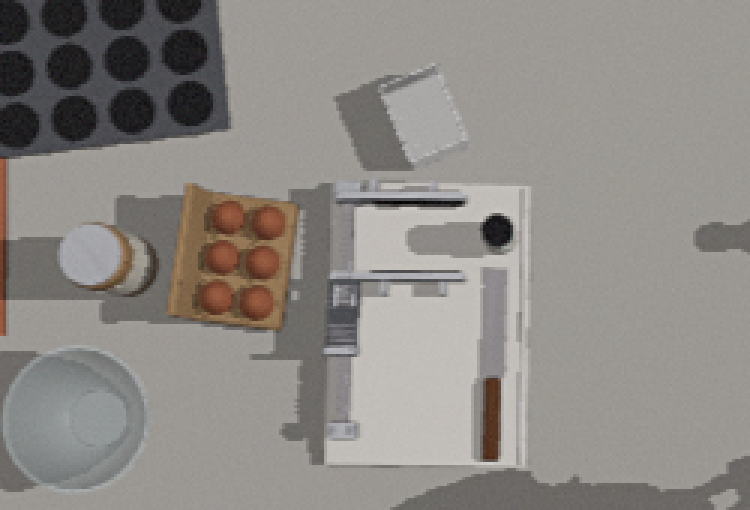

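The pictures agree with the networks. The fixed jaw is at the far end (top crop ~(400,198)), the ribbed paddle at ~(343,315) in front of the rest at ~(340,350), and the end stop at ~(343,430). So board +x is roughly world -x, and the space above is open. I'll measure the yaw and move in.

Run:
```python
from h import *
viewer.read_camera("top")
m=viewer.silhouettes("board","top")[0]["mask"]
i=viewer.camera_info("top");K=np.array(i["camera_matrix"]);R=np.array(i["R"]);t=np.array(i["t"]).ravel()
P=[]
for r in range(205,272):
    c=np.where(m[r])[0]
    if len(c):
        d=R.T@np.linalg.inv(K)@[c.max()+.5,r,1];o=-R.T@t;P.append((o+d*(22-o[2])/d[2])[:2])
vx,vy,x0,y0=cv2.fitLine(np.float32(P),cv2.DIST_HUBER,0,.01,.01).ravel()
yaw=np.arctan(vy/vx);print("yaw deg",np.degrees(yaw),len(P))
rot=[np.pi*np.cos(yaw/2),np.pi*np.sin(yaw/2),0]
p=robot.observe()["tcp_pos"]
robot.servo_line([p[0],p[1],310],feed=200)
grip(0.0,20)
robot.movep([493,203,250],rot)
robot.servo_line([493,203,110],feed=150)
s=robot.observe();print(s["t"],s["tcp_pos"],s["tcp_rot"],s["contact_force"],s["grip_width"])
cv2.imwrite("pics/s2.png",cv2.resize(viewer.read_camera("side")[220:320,200:330][:,:,::-1],None,fx=5,fy=5,interpolation=3))
for c in("side","top"):
    viewer.read_camera(c)
    for n in("paddle","jaw_rest"):
        for d in viewer.pinpoint(n,c)[:1]:print(c,n,d["confidence"],world(d["at"],c).round(1))
```

```text
yaw deg -1.390069 67
7.15 [493.5618834  203.41410551 110.79134035] [-3.14073048e+00  3.80099821e-02 -2.14870694e-03] [-0.06926041 -0.22796565 -0.19860167] 0.005929322365246087
side jaw_rest 0.93 [479.8 205.9  84.7]
top paddle 0.58 [496.2 201.8  69.1]
```

View pics/s2.png

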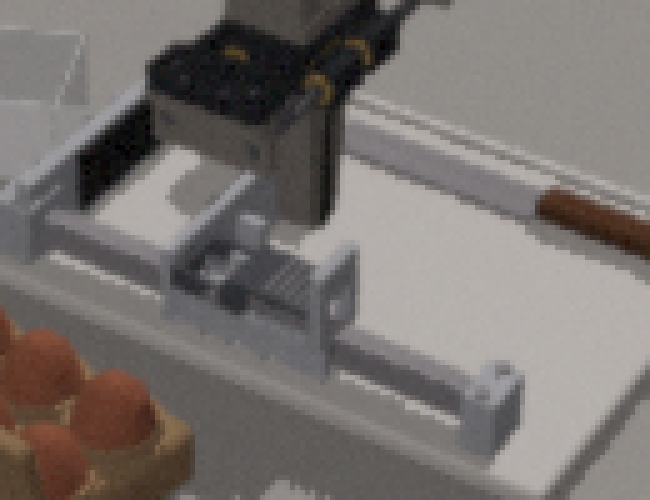

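The side view shows the shut fingers standing just above the ribbed paddle (~(285,280)), with the rest at ~(340,290) and the stop at ~(490,400). The bar between them is clear. Next I press down in small steps while watching the force.

Run:
```python
from h import *
print(proj([493,203,110],"side")*5-[1000,1100])
f0=np.array(robot.observe()["contact_force"])
robot.servo_line([493,203,76],feed=60)
zc=None
for z in np.arange(74,57,-1.):
    robot.servo_line([493,203,z],feed=15)
    s=robot.observe();f=np.array(s["contact_force"])-f0
    print(z,round(s["tcp_pos"][2],1),f.round(1))
    if zc is None and f[2]>1.5: zc=s["tcp_pos"][2]
    if f[2]>12 or (zc and s["tcp_pos"][2]<zc-7): break
print(zc,robot.observe()["t"])
cv2.imwrite("pics/s3.png",cv2.resize(viewer.read_camera("side")[220:320,200:330][:,:,::-1],None,fx=5,fy=5,interpolation=3))
```

```text
[307.19797719 215.43579521]
74.0 74.2 [-0.4  0.4  0.2]
73.0 73.0 [-0.   0.5  1.8]
72.0 71.9 [-0.3 -0.7  0.2]
71.0 70.9 [ 0.2 -0.2  1.8]
70.0 69.9 [-0.1 -0.6  1.4]
69.0 69.0 [ 0.1 -0.   1. ]
68.0 68.2 [-1.5 -0.2  5. ]
67.0 67.0 [-2.4 -1.4  4.8]
66.0 66.0 [-1.9 -0.1  4.9]
72.99907628634058 10.5
```

View pics/s3.png

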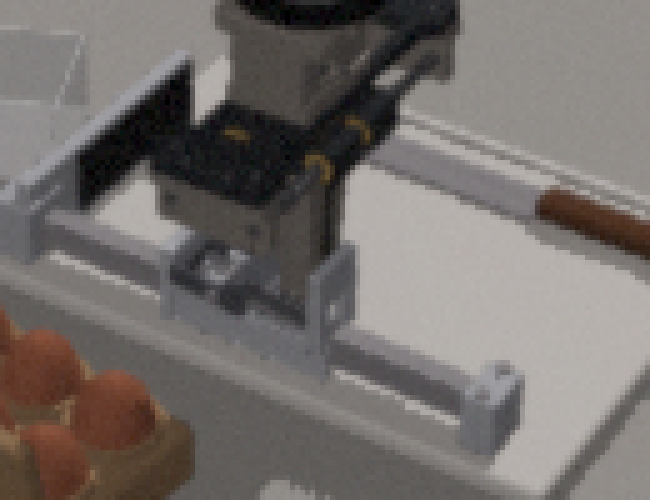

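The fingertips are on the paddle, beside the rest; contact came at about z = 69. I'll press deeper, then push.

Run:
```python
from h import *
def F(n=4):
    a=[]
    for _ in range(n):
        a.append(robot.observe()["contact_force"]);robot.hold(.02)
    return np.mean(a,0)
z=66.
while z>60.5:
    z-=1;robot.servo_line([493,203,z],feed=15);f=F()
    print(z,f.round(1))
    if f[2]>11:break
d=np.array([-np.cos(np.radians(1.39)),np.sin(np.radians(1.39))]);L=0
while L<75:
    L+=3;p=np.array([493,203])+d*L
    robot.servo_line([*p,z],feed=25);f=F(2);s=robot.observe()
    print(L,s["tcp_pos"].round(1) if hasattr(s["tcp_pos"],"round") else np.round(s["tcp_pos"],1),f.round(1))
    if f[0]>12 or f[2]>20:break
print(robot.observe()["t"])
cv2.imwrite("pics/s4.png",cv2.resize(viewer.read_camera("side")[220:320,200:330][:,:,::-1],None,fx=5,fy=5,interpolation=3))
```

```text
65.0 [-2.  -0.3  4.5]
64.0 [-1.7 -0.4  4.6]
63.0 [-1.2  0.3  4.1]
62.0 [-1.1  0.1  5.6]
61.0 [-1.4 -0.3  7.3]
60.0 [-1.2 -0.4  9. ]
3 [491.2 203.2  60.6] [ 0.3 -0.6  7.2]
6 [488.3 203.3  60.6] [ 0.7 -0.7  6.6]
9 [485.2 203.4  60.6] [ 1.2 -0.1  7.1]
12 [482.2 203.6  60.6] [ 0.6 -0.2  6.8]
15 [479.2 203.7  60.6] [0.1 0.2 7. ]
18 [476.2 203.8  60.6] [1.  0.6 6.9]
21 [473.2 203.9  60.6] [ 0.4 -0.3  7.2]
24 [470.1 204.1  60.7] [ 0.1 -0.   6.9]
27 [467.1 204.2  60.6] [1.2 0.4 7.3]
30 [464.1 204.3  60.6] [0.9 0.4 7.1]
33 [461.1 204.4  60.6] [0.8 0.1 7.3]
36 [458.  204.5  60.6] [0.9 0.3 7.5]
39 [455.  204.6  60.6] [0.6 0.9 7. ]
42 [452.  204.8  60.6] [1.3 0.5 7.3]
45 [449.  204.9  60.6] [0.4 1.1 7.2]
48 [446.  205.   60.6] [0.6 1.1 7.1]
51 [442.9 205.1  60.6] [0.6 1.  7.4]
54 [439.9 205.3  60.6] [0.2 1.4 6.9]
57 [436.9 205.4  60.6] [0.6 1.4 6.8]
60 [433.9 205.5  60.6] [0.5 1.1 7. ]
63 [430.8 205.6  60.6] [0.5 2.3 7.2]
66 [427.8 205.7  60.6] [0.8 1.5 7.1]
69 [424.8 205.9  60.6] [0.9 2.3 6.8]
72 [421.8 205.9  60.6] [0.9 2.  7.4]
75 [418.8 206.1  60.6] [1.2 2.2 7. ]
19.95
```

View pics/s4.png

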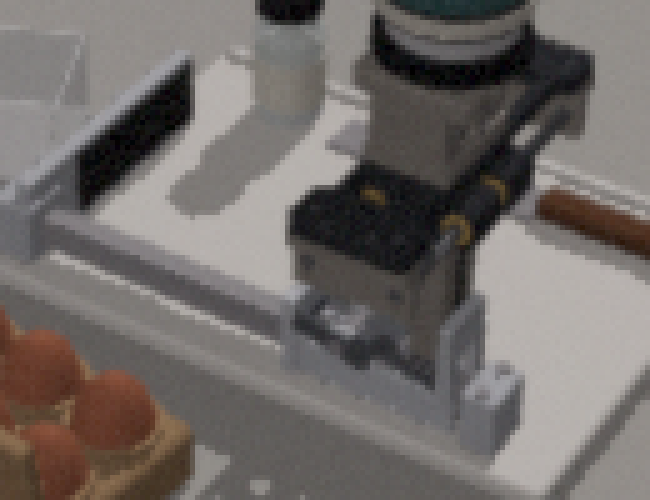

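The jaw followed freely and now stands a few mm short of the stop block (~(490,400)). I'll continue in 1 mm steps until it seats.

Run:
```python
from h import *
d=np.array([-np.cos(np.radians(1.39)),np.sin(np.radians(1.39))]);L=75
while L<105:
    L+=1;p=np.array([493,202.6])+d*L
    robot.servo_line([*p,60],feed=20)
    robot.hold(.04);s=robot.observe();f=np.array(s["contact_force"])
    print(L,np.round(s["tcp_pos"],1),f.round(1))
    if f[0]>10:break
robot.hold(.3);s=robot.observe();print(np.round(s["tcp_pos"],1),np.round(s["contact_force"],1),s["t"])
cv2.imwrite("pics/s5.png",cv2.resize(viewer.read_camera("side")[220:320,200:330][:,:,::-1],None,fx=5,fy=5,interpolation=3))
```

```text
76 [418.  206.1  60.6] [1.7 3.5 5.3]
77 [417.  206.1  60.6] [1.9 3.  6.3]
78 [416.  206.2  60.6] [0.3 4.3 5.7]
79 [415.  206.2  60.6] [1.6 4.1 6.5]
80 [414.6 206.2  60.6] [3.2 4.3 4.7]
81 [414.6 206.3  60.7] [6.1 3.6 1.4]
82 [414.6 206.3  60.7] [ 9.2  4.4 -1. ]
83 [414.6 206.3  60.8] [11.7  3.5 -4.8]
[414.5 206.3  60.8] [10.7  4.4 -4.5] 22.6333
```

View pics/s5.png

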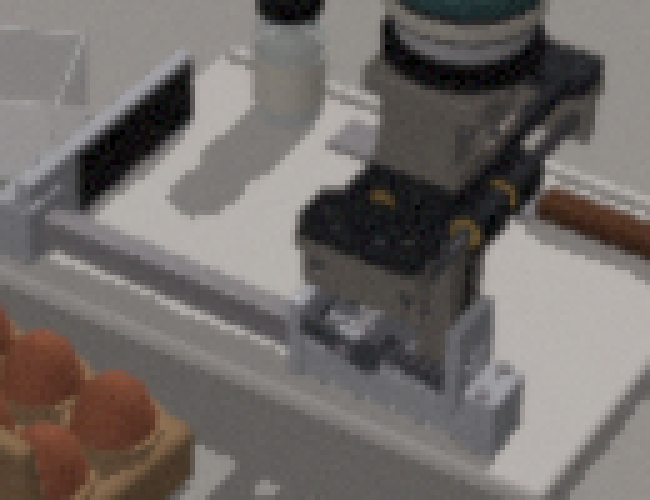

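The jaw has stopped dead at the stop: x held at 414.6 while the force rose to 11 N, and the picture shows it flush against the block. I'll ease off and lift straight up.

Run:
```python
from h import *
y=206.3
robot.servo_line([413.6,y,60],feed=10)
robot.servo_line([413.6,y,74],feed=25)
robot.servo_line([416,y,78],feed=25)
robot.servo_line([416,y,180],feed=100)
s=robot.observe();print(s["t"],np.round(s["contact_force"],1))
for c in("side","top"):
    im=viewer.read_camera(c)
    if c=="side":cv2.imwrite("pics/s6.png",cv2.resize(im[220:320,200:330][:,:,::-1],None,fx=5,fy=5,interpolation=3))
    for n in("paddle","jaw_rest"):
        for d in viewer.pinpoint(n,c)[:1]:print(c,n,d["confidence"],world(d["at"],c).round(1))
```

```text
25.4333 [ 0.2 -0.5  0.3]
side paddle 0.7 [424.  209.5  66.7]
side jaw_rest 0.75 [402.  208.6  85.8]
top paddle 0.66 [591.2 472.9  -0.7]
top jaw_rest 0.55 [397.3 206.2  84.7]
```

View pics/s6.png

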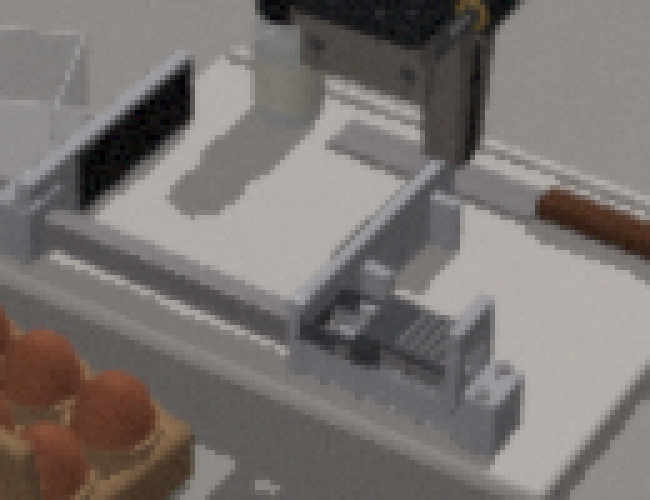

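The jaw is still flush against the stop block (~(490,400)), the paddle is up (~(410,325)) and the hand is clear.

```bash
python3 -c "
from h import *
print(robot.job_done())"
```

```text
the job is handed in; nothing more can be done
None
```

The clamp is fully open: I pushed the jaw home against the end stop with the release held down, let the release spring up, cleared the hand, and handed the job in at about 25 s; no verdict was returned.

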